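# Clamp a timber offcut in a spring-up jig

## Task

Clamp the medium timber offcut (the one 110 mm long) in the spring-up jig: press it down on the tilted plate until the plate lies level, then, still pressing, slide it lengthwise under the steel lip until you feel its end meet the end stop, whose setting is not known, and let go there so that the spring holds it against the lip with the plate level. Work by feel and gently, without ramming the plate, lip or stop, and leave the two other blocks where they are.

Things in the scene. Friction and masses are not known exactly. Their poses are not given: they have to be found in the camera images.
- work_block: The work: plain timber offcut, 45 wide (its x) x 110 long (its y) x 35 high (z), 0.12 kg (may vary by a third); origin at the centre of its underside. Starts lying loose on the bench.
- jig: Fixed jig; its place and yaw vary. Origin: on the bench under its plywood base (280 x 120 x 18; x=-150 to 130); +x is the direction in which the work slides home, z up. In its frame (mm): aluminium plate 70 wide, 8 thick, hinged along y at x=110, z=36 (pin in two ears 40 to 52 either side), free edge at x=-138; when level its top is at z=40. Open toward -x.
- keeper: Steel lip on two posts, fixed to the jig, with the jig's origin and axes. Lip: 120 wide (y), 12 thick, x=-10 to 55 mm, underside at z=76, front edge rounded (radius 6). Posts x=11 to 55, z up to 78, inner faces at y=+-42.
- stop_bracket: Fixed bracket behind the lip with the jig's origin and axes; it carries the end stop: a steel block 60 wide (y), z=52 to 74 mm, with a flat face (centre: stop_face) toward -x, on a rod with a brass nut behind. The face stands anywhere from x=15 to x=55 (under the lip); its setting is not measured and must be felt. It stays where it is set.
- plate (a joint): Hinge of the sprung plate (rad): 0 is level, positive is free edge up. Rests at its upper stop 0.22; yields to a rigid lower stop at -0.035. Spring less the plate's weight: 0.35 N m at the upper stop, 1.2 N m at level (about 6 N when pressed 0.2 m from the hinge). Damped: moves slowly, and pushing fast takes more force. With the work clamped it rests near 0.01.
- plate_edge (a point): Middle of the upper edge of the plate's free end (the end away from the hinge); moves with the plate.
- home (a point): Point of the jig in the middle of its width at level plate top height, with the jig's axes, at x=-20 mm in the jig's frame: where the centre of the work's underside comes to lie when the stop stands mid-range (up to 20 mm nearer or farther along x as it is set). The work's length (its y) then lies along the jig's x, either way round.
- short_block: Bystander: short dark timber block, 50 x 60 x 40 high, origin at the centre of its underside; leave alone.
- sanding_block: Bystander: greyish sanding block, 62 x 113 x 31 high, origin at the centre of its underside; leave alone.
Mind the look-alikes: they are no part of the job. What is shaped like the work_block but pink is not meant.

How it is judged:
On the way, in this order (a step that is already met when the one before it is completed fails the run):
1. the work presses the plate down to level (within 0.035 rad) before it has slid home (35 mm or more before the mid-range home) (value of joint plate below 0.035 rad and contact force between work_block and plate above 2 N and x of work_block in the frame of home below -0.035 m), for 0.1 s.
2. the work, under the lip, is pushed against the end stop (4 N or more) (contact force between work_block and stop_bracket above 4 N and x of work_block in the frame of home above -0.025 m and value of joint plate below 0.035 rad), for 0.1 s.
At the end, for the whole second after the job is handed in: The work is clamped by the spring between plate and lip (at least 2 N on each), at rest, its end within 5 mm of the end stop, within 12 mm of the jig's middle and 0.08 rad of its direction, and the plate is level within 0.03 rad (horizontal distance between work_block and stop_face below 0.06 m and x of work_block in the frame of home above -0.026 m and y of work_block in the frame of home between -0.012 and 0.012 m and angle between the y axis of work_block and the x axis of jig, either way round below 0.08 rad and value of joint plate between -0.03 and 0.03 rad and contact force between work_block and plate above 2 N and contact force between work_block and keeper above 2 N and linear speed of work_block below 0.01 m/s and velocity of joint plate below 0.05 rad/s); the robot touches nothing.
It fails at once if the plate is pressed with more than 40 N (contact force between plate and anything else above 40 N).
It fails at once if the lip or a post is pressed with more than 40 N (contact force between keeper and anything else above 40 N).
It fails at once if the end stop is pushed with more than 28 N (contact force between stop_bracket and anything else above 28 N).
It fails at once if the end stop is shoved out of its setting (3 mm) (distance of stop_face from where it was at the start of the episode above 0.003 m).
It fails at once if a bystander block is shifted more than 20 mm (distance of any of short_block, sanding_block from where it was at the start of the episode above 0.02 m).
It also fails if it takes over 61 s, if anything falls off the work surface, if the arm or the gripper's body presses on something with over 40 N, if the wrist force passes 120 N, or if a joint passes its speed limit or range.

## Robot

A 6-joint arm with a two-finger parallel gripper is mounted at the origin on a cart in front of the work surface, level with it; the furniture and walls round the work are solid. World frame = base frame: x ahead of the robot, y to its left, z up, the work surface at z = 0. Lengths are in m, angles in rad, forces in N, time in s.
With the tool pointing down it reaches from about 0.3 to 0.875 m from the base axis. Payload 6.4 kg.
Tool frame: the origin (TCP) lies midway between the tips of the shut fingers; the grasp point (between the pads) lies 19 mm behind it; z points along the fingers, y is the line along which they close (so a half turn about z gives the same grasp; the last joint's range is limited). The gripper opens to 85 mm and grips with 20 to 120 N. Pads are 22 mm wide; open, the fingers measure 114 mm over their backs; the gripper's body (76 mm by 85 mm) begins 54 mm behind the grasp point. The pads swing forward as they close: fully open they stand 13 mm farther back than shut.
Start: joints at [1.135, 0.181, 1.607, -0, 1.354, -0.206], TCP at [0.131, 0.56, 0.231] pointing down, gripper open.
Joint ranges: [-2.99, 2.99], [-0.89, 2.07], [0.3, 2.58], [-1.14, 4.28], [0, 2.63], [-3.12, 3.12]. Speed limits (rad/s): [2.57, 2.57, 3.01, 3.14, 3.14, 3.14].

## Interface

Orientations are given as a unit quaternion [w, x, y, z].
In Python, from bench import ctrl gives the robot as it stands. The module is installed in compiled form; this text tells all that it offers.
- The arm moves only by the tool move_arm, never from a script. Its argument "plan" is one flat list of numbers, 6 for each row, row after row: the shift along the world's x, y, z in units of 50 mm (1.0 is 50 mm), then the turn, a rotation vector about the world's x, y, z in rad. A call has 1 to 10 rows; each row is the pose to reach, as a shift and turn from the pose commanded when the call began; what a row does not reach only later rows make up. A row lasts 1/8 s, in which the tool goes at most 62.5 mm and 10.7 degrees, less where a joint would pass 70% of its speed; a pose out of reach is approached as far as the arm can. A call with a gripper value outside its range is refused whole. "grip" is the finger opening in mm, from 0 to 85.4, set as the call begins (left out, the last holds). The fingers move at their own pace and stop on an object; the grip force is fixed at half the most. Time passes only in rows, so rows that repeat a pose let the fingers close. It gives the time, the measured TCP pose, the force, the opening and the grip force at its end, in the units of the state.
- ctrl.get_obs(): the state, without advancing time (a new reading comes with each control period).
- ctrl.camera(name): name is "side" or "top"; returns a dict with "pixels" (400x640x3 uint8, red, green, blue), "fx", "fy", "cx", "cy" (pixels), "origin" and "attitude" of the camera in the world. Camera axes: x right, y down, z forward; pixel columns grow to the right and rows downward; lengths in m; the calibration is good to about 2 mm. A picture is of the moment at which its call begins. There is no depth.
- ctrl.hand_in(): hands the job in; it is judged then, once.
The state is a dict: "time_s": time; "q": joint angles; "dq": joint speeds; "joint_efforts": joint torques, N m; "eef_pos": TCP position; "eef_rot": TCP orientation; "wrist_force": force on the tool from outside, world axes, zero at the start; "torque": the same for the moment, N m; "opening": opening from 0.0 (shut) to 1.0 (fully open); "grasp_force": force on a finger pad.
Only numpy, scipy, OpenCV 4.12 (cv2) and the standard library are available. Lean on these libraries where they do the work, as an engineer would, in place of code of your own. Each camera call takes 0.05 s, during which the arm holds its last target. There are 200 camera calls.

## Working session

There is one attempt and no reset: what is moved stays moved. The work goes in short steps, Python scripts to look and compute and a tool call to move; the robot and the scene stay as the last step left them, time stands still between calls to the robot, and variables do not carry over. Pictures are saved under pics/ and viewed, at most 10 in all, crops included, and the job is handed in when it is done.

Besides the shell and the picture viewer there is one more tool, called after ">>>" by a JSON object that holds its "name" and its "arguments". move_arm: Moves the arm, as the interface text tells. Its arguments: {"type":"object","properties":{"plan":{"type":"array"},"grip":{"type":"number"}},"required":["plan"]}

```bash
mkdir -p pics
cat > h.py <<'E'
import numpy as np, cv2
from scipy.spatial.transform import Rotation as R
from bench import ctrl
def snap(n, f=None):
    c=ctrl.camera(n); 
    if f: cv2.imwrite('pics/'+f, c['pixels'][:,:,::-1])
    return c
def rot(c):
    a=np.array(c['attitude'],float)
    return a if a.shape==(3,3) else R.from_quat(a[[1,2,3,0]]).as_matrix()
def ray(c,u,v):
    d=rot(c)@np.array([(u-c['cx'])/c['fx'],(v-c['cy'])/c['fy'],1.]); return np.array(c['origin']),d
def onz(c,u,v,z):
    o,d=ray(c,u,v); return o+d*(z-o[2])/d[2]
def proj(c,p):
    q=rot(c).T@(np.array(p)-np.array(c['origin'])); return np.array([c['fx']*q[0]/q[2]+c['cx'],c['fy']*q[1]/q[2]+c['cy']])
def tri(c1,p1,c2,p2):
    o1,d1=ray(c1,*p1);o2,d2=ray(c2,*p2)
    t=np.linalg.lstsq(np.c_[d1,-d2],o2-o1,rcond=None)[0]; a=o1+d1*t[0];b=o2+d2*t[1]
    return (a+b)/2,np.linalg.norm(a-b)
E
python3 - <<'E'
from h import *
for n in('top','side'):
    c=snap(n,n+'0.png'); print(n,{k:c[k] for k in c if k!='pixels'})
print(ctrl.get_obs())
E
```

```text
top {'fx': 505.92879209280517, 'fy': 505.92879209280517, 'cx': 329.533586728974, 'cy': 195.8306200412884, 'origin': array([0.34979171, 0.01397393, 1.39616073]), 'attitude': array([ 0.05408868, -0.70228133,  0.70766131, -0.05559511])}
side {'fx': 395.96725828856097, 'fy': 395.96725828856097, 'cx': 314.5504074869777, 'cy': 200.55506496182412, 'origin': array([ 0.59502435, -0.91971237,  0.88631713]), 'attitude': array([-3.97766477e-01,  9.17429463e-01,  3.22005003e-04, -1.02423609e-02])}
{'time_s': 0.1, 'q': array([ 1.13469435e+00,  1.81502120e-01,  1.60785950e+00, -1.50879360e-05,
        1.35379779e+00, -2.06263055e-01]), 'dq': array([-6.60607047e-05, -3.10350670e-03, -3.66528683e-04, -1.76941061e-03,
        4.67909494e-04, -1.24212061e-03]), 'joint_efforts': array([-7.50384479e-04, -4.45885062e+01, -3.52234268e+01, -4.10193834e-04,
        4.28534011e-03, -3.09269615e-05]), 'eef_pos': array([0.13075884, 0.55944715, 0.23047779]), 'eef_rot': array([-2.40314690e-04,  1.14665025e-01,  9.93403905e-01, -7.45643869e-04]), 'wrist_force': array([-0.51326976, -0.16624261, -0.33491964]), 'torque': array([-0.01622664,  0.01708505, -0.01791998]), 'grasp_force': 0.0, 'opening': 0.9946848314352918}
```

View pics/top0.png

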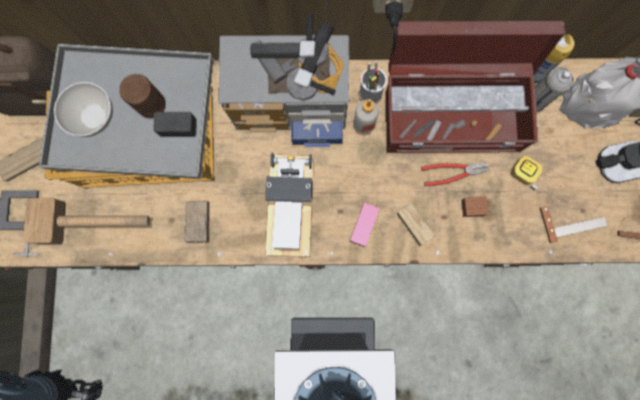

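View pics/side0.png

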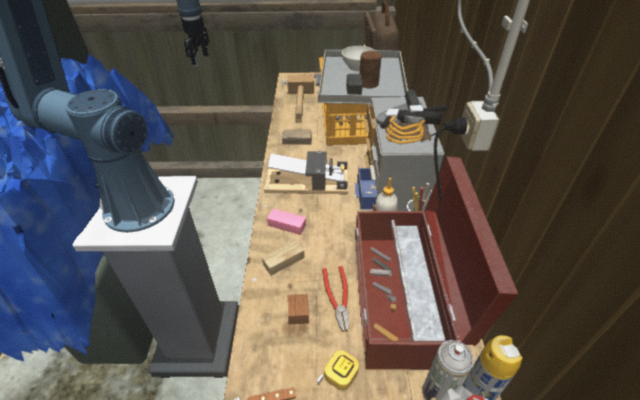

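Candidates for the work: the timber block at top (415,225) / side (284,259); the pink twin at (364,224) / (287,220); the grey sanding block at (196,222); the short dark block at (475,206). By description (plain timber, medium length) I choose (415,225). The jig is at (289,205), open toward the robot. Next is a close crop to check.

Run:
```python
from h import *
t=cv2.imread('pics/top0.png');s=cv2.imread('pics/side0.png')
z=lambda im,x,y,w,h,k:cv2.resize(im[y:y+h,x:x+w],None,fx=k,fy=k,interpolation=cv2.INTER_CUBIC)
a=z(t,255,150,66,110,5) #330x550
b=z(t,385,195,60,55,5)  #300x275
c=z(s,255,140,100,60,4) #400x240
d=z(s,255,235,60,45,5)
W=np.zeros((560,780,3),np.uint8)
W[:550,:330]=a;W[:275,340:640]=b;W[290:530,340:740]=c
cv2.imwrite('pics/crop1.png',W)
c=snap('top');print(onz(c,415,225,.035),onz(c,289,205,.04))
```

```text
[ 0.48141184 -0.21986062  0.035     ] [0.53777973 0.12009036 0.04      ]
```

View pics/crop1.png

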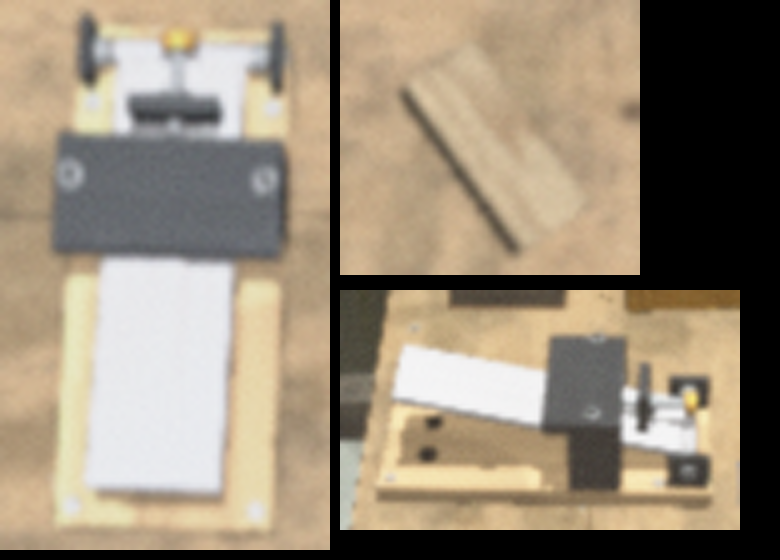

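The crop shows the plain timber block, rotated about 35° in the top view. Its top-face corners in the full image are about (399,212), (411,203.6), (434,234), (421,244.5), with the shadow on its lower left. The jig is at left, with its lip at about (266–312, 177–201).

```bash
cat > m.py <<'E'
from h import *
def gc(im,rect,k=4):
    x,y,w,h=rect;p=15
    sub=cv2.resize(im[y-p:y+h+p,x-p:x+w+p],None,fx=k,fy=k,interpolation=cv2.INTER_CUBIC)
    m=np.zeros(sub.shape[:2],np.uint8);b=np.zeros((1,65));f=np.zeros((1,65))
    cv2.grabCut(sub,m,(p*k,p*k,w*k,h*k),b,f,8,cv2.GC_INIT_WITH_RECT)
    m=((m==1)|(m==3)).astype(np.uint8)
    cs=max(cv2.findContours(m,0,2)[0],key=cv2.contourArea)
    return sub,cs,lambda q:(np.array(q)+.5)/k-.5+[x-p,y-p]
def dark(im,rect,th=95,k=4):
    x,y,w,h=rect
    sub=cv2.resize(im[y:y+h,x:x+w],None,fx=k,fy=k,interpolation=cv2.INTER_CUBIC)
    m=(sub.max(2)<th).astype(np.uint8); m=cv2.morphologyEx(m,cv2.MORPH_OPEN,np.ones((9,9)))
    cs=max(cv2.findContours(m,0,2)[0],key=cv2.contourArea)
    return sub,cs,lambda q:(np.array(q)+.5)/k-.5+[x,y]
E
python3 - <<'E'
from m import *
T=snap('top');S=snap('side')
t=np.ascontiguousarray(T['pixels'][:,:,::-1]);s=np.ascontiguousarray(S['pixels'][:,:,::-1])
a,ca,fa=dark(t,(255,165,66,45)); ra=cv2.minAreaRect(ca); P=fa(cv2.boxPoints(ra))
W=np.array([onz(T,*p,.088) for p in P]);print('lip',P.round(1).tolist(),W.round(4).tolist(),W.mean(0),[np.linalg.norm(W[i]-W[i-1]).round(4) for i in range(4)],[np.degrees(np.arctan2(*(W[i]-W[i-1])[1::-1])).round(1) for i in range(4)])
b,cb,fb=gc(t,(397,201,40,47)); rb=cv2.minAreaRect(cb); P=fb(cv2.boxPoints(rb))
W=np.array([onz(T,*p,.035) for p in P]);print('blk',P.round(1).tolist(),W.round(4).tolist(),W.mean(0),[np.linalg.norm(W[i]-W[i-1]).round(4) for i in range(4)],[np.degrees(np.arctan2(*(W[i]-W[i-1])[1::-1])).round(1) for i in range(4)])
d,cd,fd=gc(s,(258,240,50,38))
cv2.drawContours(a,[cv2.boxPoints(ra).astype(int)],0,(0,0,255),1)
cv2.drawContours(b,[cb],0,(0,0,255),1);cv2.drawContours(b,[cv2.boxPoints(rb).astype(int)],0,(255,0,0),1)
cv2.drawContours(d,[cd],0,(0,0,255),1)
C=np.zeros((590,790,3),np.uint8)
def put(i,y,x): i=i[:590-y,:790-x];C[y:y+i.shape[0],x:x+i.shape[1]]=i
put(a,0,0);put(b,0,300);put(d,312,300)
s2=cv2.resize(s[140:195,255:355],None,fx=3,fy=3,interpolation=cv2.INTER_CUBIC);put(s2,200,0)
cv2.imwrite('pics/m.png',C)
print('offs top',fb([0,0]),'side',fd([0,0]))
E
```

```text
lip [[282.4, 171.6], [286.6, 171.6], [286.6, 173.6], [282.4, 173.6]] [[0.6201, 0.1342, 0.088], [0.62, 0.123, 0.088], [0.6146, 0.123, 0.088], [0.6147, 0.1342, 0.088]] [0.61734784 0.12859281 0.088     ] [np.float64(0.0054), np.float64(0.0112), np.float64(0.0054), np.float64(0.0112)] [np.float64(0.4), np.float64(-90.4), np.float64(-179.7), np.float64(89.6)]
blk [[394.1, 212.6], [410.1, 201.0], [435.1, 235.4], [419.0, 247.0]] [[0.5155, -0.1642, 0.035], [0.5471, -0.2089, 0.035], [0.453, -0.273, 0.035], [0.422, -0.2286, 0.035]] [ 0.48438628 -0.21866641  0.035     ] [np.float64(0.1135), np.float64(0.0547), np.float64(0.1139), np.float64(0.0541)] [np.float64(34.6), np.float64(-54.7), np.float64(-145.7), np.float64(124.9)]
offs top [381.625 185.625] side [242.625 224.625]
```

View pics/m.png

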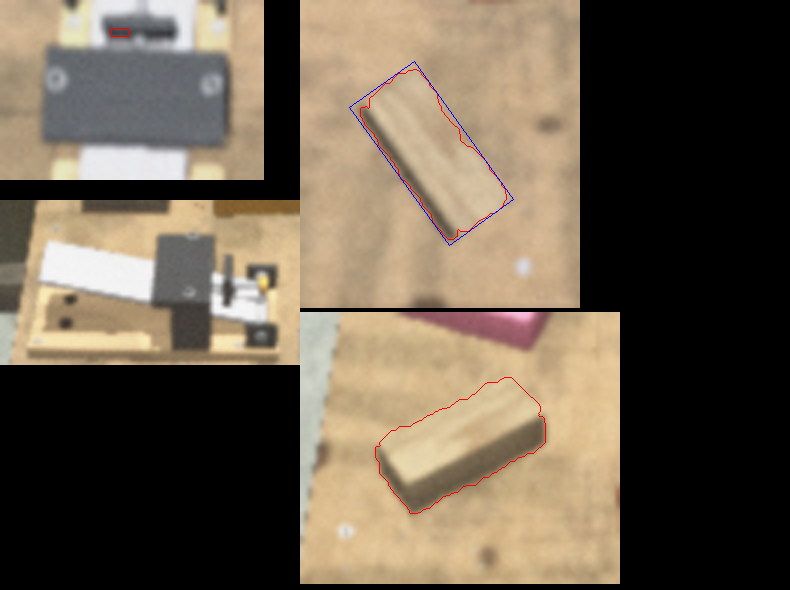

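Run:
```python
from m import *
T=snap('top');S=snap('side')
t=np.ascontiguousarray(T['pixels'][:,:,::-1])
ft=lambda q:np.array(q)/4+[381.6,185.6]; fs=lambda q:np.array(q)/4+[242.6,224.6]
B=[]
for n,q,p in [('B',(67,106),(210,65)),('C',(117,68),(242,105)),('D',(207,195),(108,173)),('A',(157,235),(77,135))]:
    x,e=tri(T,ft(q),S,fs(p)); print(n,x.round(4),round(e,4),onz(T,*ft(q),.035).round(4),onz(S,*fs(p),.035).round(4));B.append((onz(T,*ft(q),.035)+onz(S,*fs(p),.035))/2)
B=np.array(B);print('ctr',B.mean(0),[np.linalg.norm(B[i]-B[i-1]).round(4) for i in range(4)]);l=B[0]+B[1]-B[2]-B[3];print('yaw',np.arctan2(l[1],l[0]))
for th in(115,135):
    a,ca,fa=dark(t,(258,174,62,31),th); ra=cv2.minAreaRect(ca); P=fa(cv2.boxPoints(ra))
    W=np.array([onz(T,*p,.088) for p in P]);print('lip',P.round(1).tolist(),W.mean(0),[np.linalg.norm(W[i]-W[i-1]).round(4) for i in range(4)],[np.arctan2(*(W[i]-W[i-1])[1::-1]).round(3) for i in range(4)])
for p,q in [((312.3,201.4),(305.3,173.3)),((311.7,178.3),(325.3,174.3)),((266,200),(307.7,152)),((266.5,176.5),(326.7,152))]:
    x,e=tri(T,p,S,q);print('liptri',x.round(4),round(e,4),onz(S,*q,.088).round(4),onz(T,*p,.088).round(4))
```

```text
B [ 0.5172 -0.1761  0.0335] 0.0003 [ 0.5168 -0.1759  0.035 ] [ 0.5175 -0.1774  0.035 ]
C [ 0.5421 -0.2113  0.0319] 0.0019 [ 0.5426 -0.2106  0.035 ] [ 0.5413 -0.2141  0.035 ]
D [ 0.4545 -0.2694  0.0321] 0.0031 [ 0.4558 -0.2684  0.035 ] [ 0.4535 -0.272   0.035 ]
A [ 0.4289 -0.235   0.0293] 0.0013 [ 0.4292 -0.2338  0.035 ] [ 0.4294 -0.2398  0.035 ]
ctr [ 0.4857627  -0.22400851  0.035     ] [np.float64(0.1065), np.float64(0.0435), np.float64(0.1047), np.float64(0.042)]
yaw 0.592797221223733
lip [[265.5, 199.8], [266.4, 177.0], [312.4, 178.8], [311.6, 201.6]] [0.57277139 0.11662976 0.088     ] [np.float64(0.1205), np.float64(0.0607), np.float64(0.1214), np.float64(0.0607)] [np.float64(1.524), np.float64(-0.026), np.float64(-1.617), np.float64(3.101)]
lip [[264.8, 200.6], [265.5, 176.3], [312.7, 177.7], [312.0, 202.0]] [0.57328516 0.11714646 0.088     ] [np.float64(0.1234), np.float64(0.0646), np.float64(0.1243), np.float64(0.0646)] [np.float64(1.533), np.float64(-0.017), np.float64(-1.609), np.float64(3.11)]
liptri [0.5411 0.0557 0.0914] 0.0028 [0.5422 0.0603 0.088 ] [0.5402 0.0555 0.088 ]
liptri [0.604  0.0573 0.085 ] 0.0037 [0.6058 0.0544 0.088 ] [0.6016 0.0569 0.088 ]
liptri [0.5462 0.177  0.0859] 0.0022 [0.5474 0.1745 0.088 ] [0.5448 0.1765 0.088 ]
liptri [0.61   0.1766 0.085 ] 0.0041 [0.6119 0.1734 0.088 ] [0.6073 0.1759 0.088 ]
```

>>> {"name": "move_arm", "arguments": {"plan": [6.4, -6.2, 0, 0, 0, 0.82, 6.4, -6.2, 0, 0, 0, 0.82, 6.4, -6.2, 0, 0, 0, 0.82, 6.4, -6.2, 0, 0, 0, 0.82, 6.4, -6.2, 0, 0, 0, 0.82, 6.4, -6.2, 0, 0, 0, 0.82, 6.4, -6.2, 0, 0, 0, 0.82, 6.4, -6.2, 0, 0, 0, 0.82], "grip": 85}}

```text
time_s: 1.35
eef_pos: [0.4529, 0.2475, 0.2315]
eef_rot: [0.0, -0.29, 0.957, -0.0]
wrist_force: [0.4, 0.3, 0.6]
opening: 0.995
grasp_force: 0.0
```

Run:
```python
from h import *
T=snap('top')
for a,b in [((268.4,205),(266.4,255)),((311,207),(309.2,255))]:
    A=onz(T,*a,.018);B=onz(T,*b,.018);d=A-B;print('base',A,B,'yaw',np.arctan2(d[1],d[0]))
```

```text
base [0.54125618 0.17843024 0.018     ] [0.40466543 0.18234967 0.018     ] yaw -0.028686821138600157
base [0.53482705 0.0613492  0.018     ] [0.40377436 0.06649564 0.018     ] yaw -0.03924977927370908
```

>>> {"name": "move_arm", "arguments": {"plan": [0.14, -9.83, -0.5, 0, 0, 0, 0.14, -9.83, -0.5, 0, 0, 0, 0.14, -9.83, -0.5, 0, 0, 0, 0.14, -9.83, -0.5, 0, 0, 0, 0.14, -9.83, -0.5, 0, 0, 0, 0.14, -9.83, -0.5, 0, 0, 0, 0.14, -9.83, -0.5, 0, 0, 0, 0.14, -9.83, -2.0, 0, 0, 0, 0.14, -9.83, -2.2, 0, 0, 0, 0.14, -9.83, -2.2, 0, 0, 0]}}

```text
time_s: 2.65
eef_pos: [0.4559, -0.241, 0.1184]
eef_rot: [-0.002, -0.29, 0.957, 0.003]
wrist_force: [-0.3, 0.3, 0.5]
opening: 0.993
grasp_force: 0.0
```

Run:
```python
from h import *
T=snap('top');S=snap('side');o=ctrl.get_obs();print(o['eef_pos'],o['eef_rot'],o['q'])
z=lambda im,x,y,w,h,k:cv2.resize(im[y:y+h,x:x+w],None,fx=k,fy=k,interpolation=cv2.INTER_CUBIC)
a=z(T['pixels'][:,:,::-1],370,180,90,90,4);b=z(S['pixels'][:,:,::-1],230,190,100,100,4)
C=np.zeros((400,780,3),np.uint8);C[:360,:360]=a;C[:400,370:770]=b;cv2.imwrite('pics/hover.png',C)
```

```text
[ 0.45820521 -0.24119701  0.12192106] [ 6.23375649e-05 -2.90793529e-01  9.56785815e-01  1.57466076e-04] [-7.14218610e-01  1.83716861e-01  1.84325764e+00  3.04315879e-04
  1.11481836e+00 -2.87526118e+00]
```

View pics/hover.png

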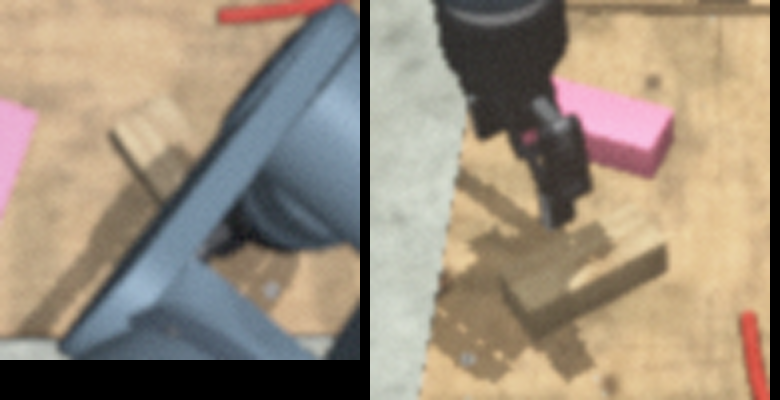

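The hover view shows the finger at crop (555,210) above the rear (near-robot) part of the timber block, with the pink block well clear at (620,130). Descending and gripping.

>>> {"name": "move_arm", "arguments": {"plan": [0, 0, -0.6, 0, 0, 0, 0, 0, -1.1, 0, 0, 0, 0, 0, -1.5, 0, 0, 0, 0, 0, -1.8, 0, 0, 0, 0, 0, -2.05, 0, 0, 0, 0, 0, -2.2, 0, 0, 0, 0, 0, -2.33, 0, 0, 0, 0, 0, -2.33, 0, 0, 0]}}

```text
time_s: 3.75
eef_pos: [0.4578, -0.2415, 0.0045]
eef_rot: [-0.0, -0.291, 0.957, 0.0]
wrist_force: [-0.1, -0.4, -0.5]
opening: 0.998
grasp_force: 0.0
```

>>> {"name": "move_arm", "arguments": {"plan": [0, 0, 0, 0, 0, 0, 0, 0, 0, 0, 0, 0, 0, 0, 0, 0, 0, 0, 0, 0, 0, 0, 0, 0, 0, 0, 0, 0, 0, 0, 0, 0, 0, 0, 0, 0], "grip": 35}}

```text
time_s: 4.5
eef_pos: [0.4584, -0.2421, 0.0054]
eef_rot: [0.0, -0.291, 0.957, -0.001]
wrist_force: [-0.3, -0.3, 5.5]
opening: 0.514
grasp_force: 62.0
```

>>> {"name": "move_arm", "arguments": {"plan": [0, 0, 0.5, 0, 0, 0, 0, 0, 1.5, 0, 0, 0, 0, 0, 2.6, 0, 0, 0, 0, 0.6, 3.1, 0, 0, -0.1, -0.24, 1.6, 3.1, 0, 0, -0.25, -0.24, 2.7, 3.1, 0, 0, -0.4, -0.24, 3.8, 3.1, 0, 0, -0.5, -0.24, 4.9, 3.1, 0, 0, -0.626, -0.24, 5.9, 3.1, 0, 0, -0.626, -0.24, 6.8, 3.1, 0, 0, -0.626]}}

```text
time_s: 5.75
eef_pos: [0.4451, 0.1002, 0.1593]
eef_rot: [-0.0, 0.018, 1.0, 0.0]
wrist_force: [0.3, -0.8, -1.4]
opening: 0.514
grasp_force: 61.5
```

>>> {"name": "move_arm", "arguments": {"plan": [0, 0.35, 0, 0, 0, 0, 0, 0.5, 0, 0, 0, 0, 0, 0.5, 0, 0, 0, 0, 0, 0.5, 0, 0, 0, 0, 0, 0.5, 0, 0, 0, 0]}}

```text
time_s: 6.38
eef_pos: [0.4461, 0.1226, 0.1598]
eef_rot: [-0.0, 0.019, 1.0, -0.0]
wrist_force: [-0.3, -0.0, -1.7]
opening: 0.517
grasp_force: 61.7
```

Run:
```python
from h import *
T=snap('top');S=snap('side');o=ctrl.get_obs();print(o['eef_pos'],o['eef_rot'],o['q'],o['wrist_force'],o['opening'])
z=lambda im,x,y,w,h,k:cv2.resize(im[y:y+h,x:x+w],None,fx=k,fy=k,interpolation=cv2.INTER_CUBIC)
a=z(T['pixels'][:,:,::-1],245,140,90,130,4);b=z(S['pixels'][:,:,::-1],245,110,100,100,4)
C=np.zeros((520,780,3),np.uint8);C[:520,:360]=a;C[:400,370:770]=b;cv2.imwrite('pics/jig1.png',C)
```

```text
[0.44607138 0.12282569 0.15979011] [ 1.26812293e-05  1.84448620e-02  9.99829879e-01 -2.77943488e-05] [ 1.12895241e-02  6.75580096e-03  1.95001545e+00 -6.07910000e-05
  1.18479771e+00 -1.52259210e+00] [-0.38985622  0.15090038 -1.24156307] 0.5128690826497864
```

View pics/jig1.png

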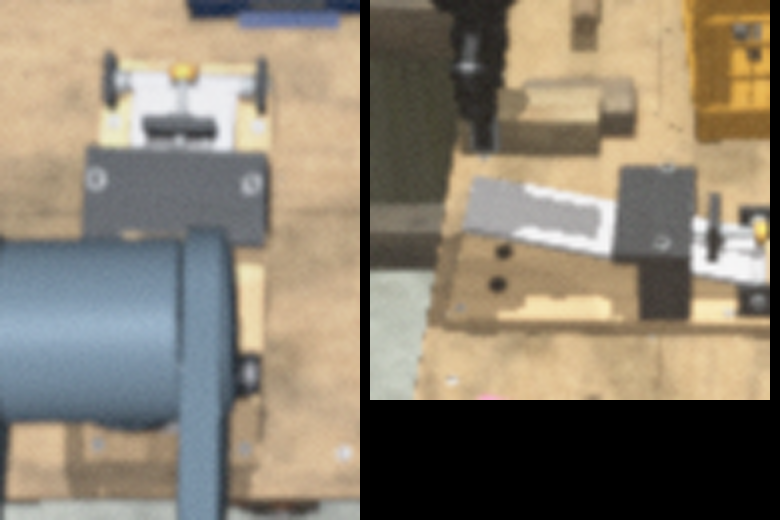

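Run:
```python
from h import *
S=snap('side')
y=-.036;M=np.array([[np.cos(y),-np.sin(y),0],[np.sin(y),np.cos(y),0],[0,0,1]]);O=np.array([.553,.119,0])
f=lambda p:((proj(S,p)-[245,110])*4+[370,0]).round(0)
J=lambda x,yy,z:f(O+M@np.array([x,yy,z])/1000)
print('blk front bottom near',f(np.array([.446,.1228,.1545])+M@[.088,-.0225,0]),'seen 598,154')
print('front top near',f(np.array([.446,.1228,.1895])+M@[.088,-.0225,0]))
print('plate free corners far/near',J(-132,35,94),J(-132,-35,94),'seen 475,178 / 465,232')
print('lip near front',J(-10,-60,88),'near back',J(55,-60,88),'far front',J(-10,60,88),'far back',J(55,60,88),'seen 614,258; 692,258; 621,167; 697,167')
print('base near-front bottom',J(-150,-60,0),'seen 437,330; ')
```

```text
blk front bottom near [598. 158.] seen 598,154
front top near [596. 121.]
plate free corners far/near [472. 175.] [461. 226.] seen 475,178 / 465,232
lip near front [610. 254.] near back [691. 255.] far front [618. 165.] far back [695. 166.] seen 614,258; 692,258; 621,167; 697,167
base near-front bottom [447. 333.] seen 437,330;
```

Predictions and picture agree within a few mm: block front corner at crop (598,154), plate free edge (475,178)–(465,232), lip front (614,258). Shifting y by −1.5 mm and descending onto the plate.

>>> {"name": "move_arm", "arguments": {"plan": [0, -0.03, -0.3, 0, 0, 0, 0, -0.03, -0.6, 0, 0, 0, 0, -0.03, -0.85, 0, 0, 0, 0, -0.03, -1.0, 0, 0, 0, 0, -0.03, -1.06, 0, 0, 0, 0, -0.03, -1.12, 0, 0, 0, 0, -0.03, -1.18, 0, 0, 0, 0, -0.03, -1.22, 0, 0, 0, 0, -0.03, -1.26, 0, 0, 0, 0, -0.03, -1.3, 0, 0, 0]}}

```text
time_s: 7.78
eef_pos: [0.4461, 0.1219, 0.095]
eef_rot: [0.0, 0.018, 1.0, 0.0]
wrist_force: [-1.3, -0.3, 1.9]
opening: 0.516
grasp_force: 61.8
```

>>> {"name": "move_arm", "arguments": {"plan": [0, 0, -0.04, 0, 0, 0, 0, 0, -0.08, 0, 0, 0, 0, 0, -0.12, 0, 0, 0, 0, 0, -0.16, 0, 0, 0, 0, 0, -0.2, 0, 0, 0, 0, 0, -0.24, 0, 0, 0, 0, 0, -0.28, 0, 0, 0, 0, 0, -0.32, 0, 0, 0, 0, 0, -0.36, 0, 0, 0, 0, 0, -0.4, 0, 0, 0]}}

```text
time_s: 9.02
eef_pos: [0.4459, 0.1219, 0.0747]
eef_rot: [-0.0, 0.018, 1.0, -0.0]
wrist_force: [-1.9, -0.7, 3.4]
opening: 0.516
grasp_force: 61.9
```

>>> {"name": "move_arm", "arguments": {"plan": [0, 0, -0.06, 0, 0, 0, 0, 0, -0.12, 0, 0, 0, 0, 0, -0.18, 0, 0, 0, 0, 0, -0.24, 0, 0, 0, 0, 0, -0.3, 0, 0, 0, 0, 0, -0.36, 0, 0, 0, 0, 0, -0.42, 0, 0, 0, 0, 0, -0.46, 0, 0, 0, 0, 0, -0.5, 0, 0, 0, 0, 0, -0.54, 0, 0, 0]}}

```text
time_s: 10.28
eef_pos: [0.4459, 0.1219, 0.0477]
eef_rot: [-0.0, 0.018, 1.0, -0.0]
wrist_force: [-2.9, 0.3, 4.2]
opening: 0.515
grasp_force: 62.2
```

>>> {"name": "move_arm", "arguments": {"plan": [0, 0, -0.03, 0, 0, 0, 0, 0, -0.06, 0, 0, 0, 0, 0, -0.09, 0, 0, 0, 0, 0, -0.09, 0, 0, 0, 0, 0, -0.09, 0, 0, 0]}}

```text
time_s: 10.9
eef_pos: [0.4465, 0.1219, 0.0437]
eef_rot: [0.001, 0.018, 1.0, -0.0]
wrist_force: [-5.3, 0.3, 7.5]
opening: 0.519
grasp_force: 62.8
```

Run:
```python
from h import *
S=snap('side');o=ctrl.get_obs();print(o['eef_pos'],o['eef_rot'],o['wrist_force'],o['torque'],o['opening'])
C=cv2.resize(S['pixels'][120:200,245:365,::-1],None,fx=6,fy=6,interpolation=cv2.INTER_CUBIC);cv2.imwrite('pics/press.png',C)
```

```text
[0.44657327 0.12188662 0.0437168 ] [ 7.52695794e-04  1.78810723e-02  9.99839837e-01 -3.50592289e-05] [-5.22010583  1.10409547  8.37796705] [-0.09550406  0.27153711 -0.07436658] 0.5190611629959304
```

View pics/press.png

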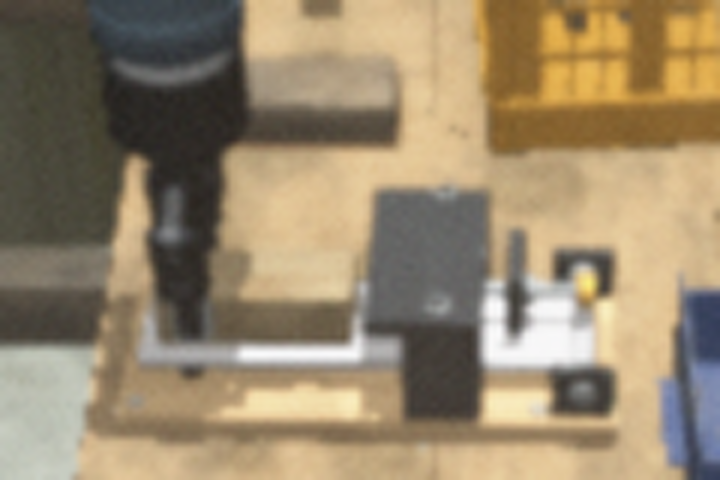

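The block lies flat on the level plate with its front end at crop x≈355, just short of the lip at 372. The dark spot at (190,372) is a hole in the base that was also seen earlier. Now sliding along the jig's x axis.

>>> {"name": "move_arm", "arguments": {"plan": [0.03, -0.001, 0, 0, 0, 0, 0.06, -0.002, 0, 0, 0, 0, 0.09, -0.003, 0, 0, 0, 0, 0.12, -0.004, 0, 0, 0, 0, 0.15, -0.005, 0, 0, 0, 0, 0.18, -0.006, 0, 0, 0, 0, 0.21, -0.008, 0, 0, 0, 0, 0.24, -0.009, 0, 0, 0, 0, 0.27, -0.01, 0, 0, 0, 0, 0.3, -0.011, 0, 0, 0, 0]}}

```text
time_s: 12.2
eef_pos: [0.4615, 0.1214, 0.0438]
eef_rot: [0.001, 0.018, 1.0, -0.0]
wrist_force: [-5.6, 0.4, 8.2]
opening: 0.52
grasp_force: 62.8
```

>>> {"name": "move_arm", "arguments": {"plan": [0.03, -0.001, 0, 0, 0, 0, 0.06, -0.002, 0, 0, 0, 0, 0.09, -0.003, 0, 0, 0, 0, 0.12, -0.004, 0, 0, 0, 0, 0.15, -0.005, 0, 0, 0, 0, 0.18, -0.006, 0, 0, 0, 0, 0.21, -0.008, 0, 0, 0, 0, 0.24, -0.009, 0, 0, 0, 0]}}

```text
time_s: 13.2
eef_pos: [0.4735, 0.121, 0.0438]
eef_rot: [0.001, 0.018, 1.0, 0.0]
wrist_force: [-5.4, 0.4, 8.8]
opening: 0.517
grasp_force: 62.9
```

>>> {"name": "move_arm", "arguments": {"plan": [0.02, -0.001, 0, 0, 0, 0, 0.04, -0.002, 0, 0, 0, 0, 0.06, -0.002, 0, 0, 0, 0]}}

```text
time_s: 13.58
eef_pos: [0.4765, 0.1209, 0.0439]
eef_rot: [0.001, 0.018, 1.0, -0.0]
wrist_force: [-5.7, 0.7, 8.8]
opening: 0.516
grasp_force: 62.9
```

>>> {"name": "move_arm", "arguments": {"plan": [0.02, -0.001, 0, 0, 0, 0, 0.04, -0.002, 0, 0, 0, 0, 0.06, -0.002, 0, 0, 0, 0]}}

```text
time_s: 13.95
eef_pos: [0.4794, 0.1208, 0.0439]
eef_rot: [0.001, 0.018, 1.0, -0.0]
wrist_force: [-6.1, 0.5, 8.9]
opening: 0.518
grasp_force: 62.9
```

Run:
```python
from h import *
T=snap('top');im=cv2.imread('pics/top0.png')
print(im[168:182,285:296].mean((1,2)).round(0).tolist())
for v in (169,171,173,175,176,177): print(v,[round((onz(T,290,v,z)[0]-.553)*1000,1) for z in(.052,.074)])
```

```text
[181.0, 139.0, 114.0, 101.0, 82.0, 76.0, 111.0, 148.0, 157.0, 138.0, 114.0, 107.0, 107.0, 106.0]
169 [np.float64(81.6), np.float64(77.0)]
171 [np.float64(76.1), np.float64(71.5)]
173 [np.float64(70.6), np.float64(66.1)]
175 [np.float64(65.0), np.float64(60.7)]
176 [np.float64(62.3), np.float64(57.9)]
177 [np.float64(59.5), np.float64(55.2)]
```

>>> {"name": "move_arm", "arguments": {"plan": [0.015, -0.0005, 0, 0, 0, 0, 0.03, -0.001, 0, 0, 0, 0, 0.03, -0.001, 0, 0, 0, 0]}}

```text
time_s: 14.38
eef_pos: [0.4811, 0.1207, 0.0439]
eef_rot: [0.001, 0.018, 1.0, -0.0]
wrist_force: [-5.5, 0.6, 9.3]
opening: 0.509
grasp_force: 62.9
```

>>> {"name": "move_arm", "arguments": {"plan": [0.02, -0.0005, 0, 0, 0, 0, 0.04, -0.0015, 0, 0, 0, 0]}}

```text
time_s: 14.62
eef_pos: [0.483, 0.1207, 0.0439]
eef_rot: [0.001, 0.018, 1.0, -0.0]
wrist_force: [-6.8, 0.2, 9.6]
opening: 0.522
grasp_force: 62.9
```

>>> {"name": "move_arm", "arguments": {"plan": [0.015, -0.0005, 0, 0, 0, 0, 0.03, -0.001, 0, 0, 0, 0]}}

```text
time_s: 14.88
eef_pos: [0.4845, 0.1206, 0.0439]
eef_rot: [0.001, 0.018, 1.0, -0.0]
wrist_force: [-5.8, -0.5, 10.8]
opening: 0.515
grasp_force: 62.9
```

>>> {"name": "move_arm", "arguments": {"plan": [0.02, -0.0005, 0, 0, 0, 0, 0.04, -0.0015, 0, 0, 0, 0]}}

```text
time_s: 15.12
eef_pos: [0.4864, 0.1206, 0.0439]
eef_rot: [0.001, 0.018, 1.0, -0.0]
wrist_force: [-6.2, 1.0, 9.5]
opening: 0.516
grasp_force: 63.0
```

>>> {"name": "move_arm", "arguments": {"plan": [0.02, -0.0005, 0, 0, 0, 0, 0.04, -0.0015, 0, 0, 0, 0]}}

```text
time_s: 15.38
eef_pos: [0.4885, 0.1205, 0.044]
eef_rot: [0.001, 0.018, 1.0, -0.0]
wrist_force: [-6.2, 0.6, 9.9]
opening: 0.519
grasp_force: 63.0
```

>>> {"name": "move_arm", "arguments": {"plan": [0.02, -0.0005, 0, 0, 0, 0, 0.04, -0.0015, 0, 0, 0, 0]}}

```text
time_s: 15.62
eef_pos: [0.4904, 0.1204, 0.044]
eef_rot: [0.001, 0.018, 1.0, -0.0]
wrist_force: [-6.2, 0.3, 10.5]
opening: 0.523
grasp_force: 63.0
```

>>> {"name": "move_arm", "arguments": {"plan": [0.02, -0.0005, 0, 0, 0, 0, 0.04, -0.0015, 0, 0, 0, 0]}}

```text
time_s: 15.88
eef_pos: [0.4917, 0.1204, 0.0438]
eef_rot: [-0.0, 0.018, 1.0, -0.0]
wrist_force: [-11.4, 0.4, 13.2]
opening: 0.514
grasp_force: 63.3
```

>>> {"name": "move_arm", "arguments": {"plan": [0, 0, 0, 0, 0, 0, 0.008, 0, 0, 0, 0, 0, 0.008, 0, 0, 0, 0, 0]}}

```text
time_s: 16.25
eef_pos: [0.4916, 0.1204, 0.0437]
eef_rot: [-0.001, 0.018, 1.0, -0.0]
wrist_force: [-11.1, -0.4, 13.3]
opening: 0.515
grasp_force: 63.4
```

>>> {"name": "move_arm", "arguments": {"plan": [0.01, 0, 0, 0, 0, 0, 0.02, 0, 0, 0, 0, 0, 0.02, 0, 0, 0, 0, 0]}}

```text
time_s: 16.62
eef_pos: [0.4916, 0.1204, 0.0433]
eef_rot: [-0.002, 0.018, 1.0, -0.0]
wrist_force: [-13.6, -0.5, 12.8]
opening: 0.516
grasp_force: 63.4
```

>>> {"name": "move_arm", "arguments": {"plan": [0.012, 0, 0, 0, 0, 0, 0.012, 0, 0, 0, 0, 0, 0.012, 0, 0, 0, 0, 0]}}

```text
time_s: 17.0
eef_pos: [0.4916, 0.1204, 0.0432]
eef_rot: [-0.002, 0.018, 1.0, -0.0]
wrist_force: [-15.5, 0.1, 15.2]
opening: 0.517
grasp_force: 63.8
```

Run:
```python
from h import *
S=snap('side');o=ctrl.get_obs();print(o['eef_pos'],o['eef_rot'],o['wrist_force'],o['torque'],o['opening'])
C=cv2.resize(S['pixels'][120:200,245:365,::-1],None,fx=6,fy=6,interpolation=cv2.INTER_CUBIC);cv2.imwrite('pics/home.png',C)
```

```text
[0.49162871 0.12037607 0.04316414] [-2.34272689e-03  1.77799524e-02  9.99839173e-01 -1.10746632e-04] [-14.80831524  -0.41125117  14.4866461 ] [-0.10491485  1.47104748 -0.11261988] 0.5139024465028336
```

View pics/home.png

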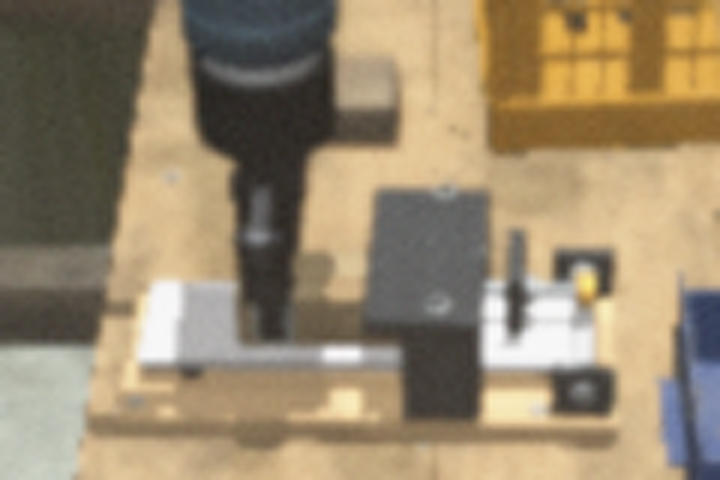

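The hand has stopped advancing and the x force has climbed to −15 N (about −6 N is friction), with the block front about 37 mm under the lip (fingers at crop (270,330), lip front at 365). It is on the stop. I'll ease the push a little and lift slowly so the spring takes over against the lip.

>>> {"name": "move_arm", "arguments": {"plan": [-0.01, 0, 0.01, 0, 0, 0, -0.015, 0, 0.02, 0, 0, 0, -0.015, 0, 0.03, 0, 0, 0, -0.015, 0, 0.04, 0, 0, 0, -0.015, 0, 0.05, 0, 0, 0, -0.015, 0, 0.05, 0, 0, 0]}}

```text
time_s: 17.8
eef_pos: [0.4917, 0.1204, 0.045]
eef_rot: [-0.002, 0.018, 1.0, 0.0]
wrist_force: [-5.9, 0.6, 4.3]
opening: 0.514
grasp_force: 62.2
```

>>> {"name": "move_arm", "arguments": {"plan": [0, 0, 0.008, 0, 0, 0, 0, 0, 0.012, 0, 0, 0, 0, 0, 0.012, 0, 0, 0, 0, 0, 0.012, 0, 0, 0]}}

```text
time_s: 18.3
eef_pos: [0.4917, 0.1204, 0.0455]
eef_rot: [-0.002, 0.018, 1.0, 0.0]
wrist_force: [-5.4, -0.1, 1.8]
opening: 0.514
grasp_force: 62.1
```

>>> {"name": "move_arm", "arguments": {"plan": [0, 0, 0, 0, 0, 0, 0, 0, 0, 0, 0, 0, 0, 0, 0, 0, 0, 0, 0, 0, 0, 0, 0, 0], "grip": 70}}

```text
time_s: 18.8
eef_pos: [0.4935, 0.1202, 0.0465]
eef_rot: [0.0, 0.018, 1.0, -0.0]
wrist_force: [-0.1, -0.2, -0.0]
opening: 0.82
grasp_force: 0.0
```

>>> {"name": "move_arm", "arguments": {"plan": [0, 0, 0.1, 0, 0, 0, 0, 0, 0.3, 0, 0, 0, -0.2, 0, 0.8, 0, 0, 0, -0.6, 0, 1.6, 0, 0, 0, -1.2, 0, 2.4, 0, 0, 0, -1.8, 0, 3.2, 0, 0, 0, -1.8, 1.0, 3.4, 0, 0, 0, -1.8, 2.0, 3.4, 0, 0, 0, -1.8, 3.0, 3.4, 0, 0, 0, -1.8, 4.0, 3.4, 0, 0, 0]}}

```text
time_s: 20.05
eef_pos: [0.4032, 0.322, 0.2176]
eef_rot: [0.001, 0.018, 1.0, 0.0]
wrist_force: [0.3, 0.3, 0.3]
opening: 0.82
grasp_force: 0.0
```

>>> {"name": "move_arm", "arguments": {"plan": [0, 1, 0, 0, 0, 0, 0, 1.8, 0, 0, 0, 0, 0, 1.8, 0, 0, 0, 0, 0, 1.8, 0, 0, 0, 0]}}

```text
time_s: 20.55
eef_pos: [0.403, 0.4098, 0.2166]
eef_rot: [0.0, 0.018, 1.0, -0.0]
wrist_force: [0.1, -0.8, 0.5]
opening: 0.819
grasp_force: 0.0
```

Run:
```python
from h import *
S=snap('side');T=snap('top');o=ctrl.get_obs();print(o['eef_pos'],o['wrist_force'],o['opening'])
z=lambda im,k:cv2.resize(im,None,fx=k,fy=k,interpolation=cv2.INTER_CUBIC)
C=np.zeros((560,790,3),np.uint8)
a=z(S['pixels'][130:200,255:350,::-1],5);b=z(T['pixels'][150:260,258:318,::-1],5)
C[:350,:475]=a;C[:550,485:785]=b;cv2.imwrite('pics/end.png',C)
```

```text
[0.403351   0.40927823 0.21669658] [-0.20769797  0.53159307 -0.21752036] 0.8146962354189691
```

View pics/end.png

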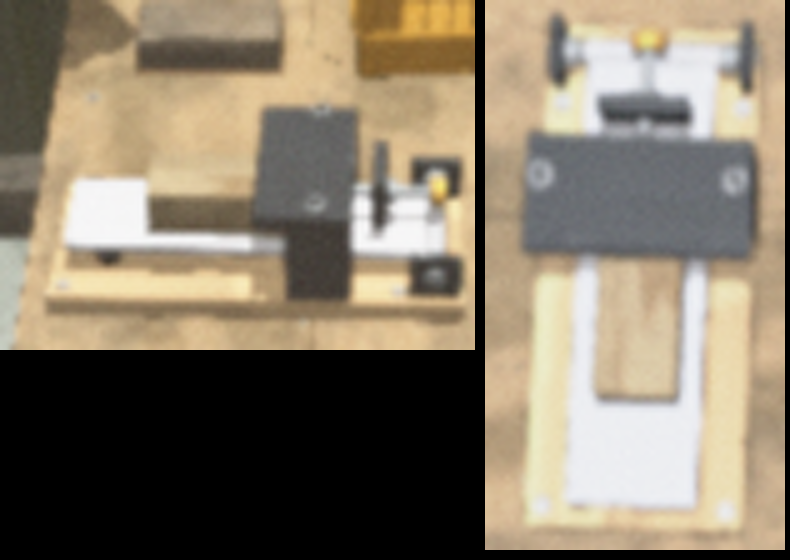

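The end view shows the block clamped under the lip (top crop 598–678, plate 572–700, so it is centred and parallel). The plate is level and the hand is clear. Handing in.

```bash
python3 -c "
from bench import ctrl
print(ctrl.hand_in())"
```

```text
the job is handed in; nothing more can be done
None
```

I pressed the work block level, slid it under the lip until it met the end stop, and released it there. The last pictures show it clamped, centred and parallel on a level plate, and I handed the job in at about 21 s; the hand-in gave no verdict.

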